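Load the hinged-leaf drill jig, pin it and hold it shut

TASK

Take the round steel blank out of the yellow parts bin and lay it in the two V-blocks of the drill jig, then swing the jig's blue hinged leaf down over it. Put the black-handled locating pin down through the hole in the leaf into the post below until its collar sits flat on the leaf; a sprung bush lifts the leaf off the blank a little, so keep pushing down on the pin and finish like that, still holding the pin down with the leaf pressed fully shut, ready for drilling. Leave everything else on the bench where it is.

Things in the scene. Friction and masses are not known exactly. Their poses are not given: they have to be found in the camera images.
- blank_center (a point): Centre of the round blank, a loose plain steel cylinder 30 mm in diameter and 80 mm long, about 0.44 kg, lying on its side; its x axis runs along the cylinder (either way round is the same). At the start it lies on the floor of the yellow bin.
- bin: Fixed open yellow parts bin, outside 160 mm (its x) by 150 mm (its y) by 42 mm high, walls and floor 4 mm; origin at the centre of its underside, on the bench.
- jig: Fixed drill jig on a base plate 190 (x) by 100 (y) by 12 mm; origin under the plate's centre, on the bench. Jig axes: x from the pin post (at -x) to the hinge (at +x), y across, along the hinge line, z up.
- nest (a point): Where the centre of the seated blank belongs, 44 mm above the bench, over the jig's origin; axes as the jig's. The blank lies along x in two 90-degree V-blocks (14 mm thick, at x = +32 and -32 mm, 66 mm wide, 44 mm high over the bench) with a 50 mm clear gap between them for the fingers. Post face at x = -45 mm, hinge block face at +47 mm: 5 to 7 mm to spare at each end.
- hinge (a point): Middle of the leaf's hinge line, 62 mm along the jig's x from the nest centre and 72 mm above the bench; axes as the jig's. The blue leaf is 48 mm wide across y, 12 mm thick (6 mm either side of the hinge line), and reaches 150 mm out from the hinge. Hinge cheeks stand beside it to 85 mm above the bench.
- leaf (a joint): Leaf angle in rad: 0 fully shut (level, pointing to jig -x), 1.57 upright, to 2.1 leaning back. Stiff hinge (0.13 N m): the 0.32 kg leaf stays where left, but may sink below 0.9 rad. A sprung brass bush under it, 62 mm from the hinge, meets the blank at about 0.1 rad and pushes back up to 18 N: let go, the leaf stands 0.04 to 0.1 open; 8 to 9 N down at its hole shuts it on its stop.
- leaf_hole (a point): Centre of the pin hole at the leaf's outer (top, when shut) face, 125 mm out from the hinge; the hole is 15 mm in diameter and goes through the leaf's 12 mm, with 2 mm chamfers. Its z axis is the leaf's outer normal (up when shut).
- post_hole (a point): Mouth of the matching 15 mm hole, 54 mm deep, in the top of the jig's fixed post, 66 mm above the bench and 63 mm to the jig's -x of the nest centre; axes as the jig's. It lies straight under the leaf's hole when the leaf is shut (leaf top then 78 mm above the bench).
- pin_grip (a point): Centre of the loose locating pin's black handle (24 mm in diameter, 46 mm high, its top 23 mm above this point), the place to grasp; z axis along the pin, up. The pin (0.12 kg) stands upright at the start in its fixed wooden stand, its collar resting on the stand's top.
- pin_collar (a point): Centre of the underside of the pin's steel collar (32 mm in diameter, 6 mm thick), 29 mm below the handle's centre; axes as pin_grip.
- pin_tip (a point): Lower end of the pin's 12 mm shank, 77 mm below the handle's centre and 48 mm below the collar's underside; the last 8 mm taper to 5 mm.
- pin_stand: Fixed wooden block 60 by 60 by 60 mm with a 15 mm hole through it, in which the pin stands; origin at the centre of its underside.
- collet_nut: Bystander: dark steel ring nut, 50 mm in diameter, 22 mm high; origin under its centre.
- tool_holder: Bystander: black block 70 by 76 by 34 mm with a 30 mm steel shank standing up to 97 mm; origin under its centre.
- taper_holder: Bystander: dark round tool holder standing on its nose, 63 mm in diameter, 122 mm high; origin under its centre.
- parallels: Bystander: stack of flat steel parallels 90 by 30 by 42 mm; origin under its centre.
- oil_bottle: Bystander: white bottle with blue cap, 56 mm in diameter, 150 mm high; origin under its centre.
- spanner: Bystander: steel spanner lying flat, 190 mm long; origin under its middle.
- caliper: Bystander: caliper lying flat, 220 mm long, 12 mm high; origin under its middle.
Mind the look-alikes: they are no part of the job. What is shaped like the part that bears blank_center but green or turquoise is not meant.

How it is judged:
By the outcome, as a careful person would: the job done as asked, in the order asked, and still so for the second after the job is handed in, while the arm keeps its last pose, push and grip.
It also fails if it takes over 61 s, if anything falls off the work surface, if the arm or the gripper's body presses on something with over 40 N, if the wrist force passes 120 N, or if a joint passes its speed limit or range.

ROBOT

A 7-joint arm with a two-finger parallel gripper is mounted at the origin on the work surface. World frame = base frame: x ahead of the robot, y to its left, z up, the work surface at z = 0. Lengths are in m, angles in rad, forces in N, time in s.
With the tool pointing down it reaches from about 0.35 to 0.9 m from the base axis. Payload 7.2 kg.
Tool frame: the origin (TCP) lies midway between the tips of the shut fingers; the grasp point (between the pads) lies 19 mm behind it; z points along the fingers, y is the direction in which the jaws open and shut (so a half turn about z gives the same grasp; the last joint's range is limited). The gripper opens to 85 mm and grips with 20 to 120 N. Pads are 22 mm wide; open, the fingers measure 114 mm over their backs; the gripper's body (76 mm by 85 mm) begins 54 mm behind the grasp point. The pads swing forward as they close: fully open they stand 13 mm farther back than shut.
Start: joints at [1.112, 0.411, -0.013, 1.596, 0.006, 1.134, -0.082], TCP at [0.238, -0.578, 0.231] pointing down, gripper open.
Joint ranges: [-2.95, 2.95], [-0.29, 1.99], [-1.47, 1.44], [0.14, 2.54], [-1.03, 4.17], [0.13, 1.85], [-2.86, 2.86]. Speed limits (rad/s): [2.39, 2.39, 3.01, 3.01, 3.14, 3.14, 3.14].

INTERFACE

Orientations are given as [roll, pitch, yaw] about the fixed x, y, z axes, in that order (R = Rz(yaw) Ry(pitch) Rx(roll)).
In Python, from cell import arm gives the robot as it stands. The module is installed in compiled form; this text tells all that it offers.
- The arm moves only by the tool drive_tool, never from a script. Its arguments are lists of equal length, an entry for each row: "hand": the gripper's target within -1 to 1 (fully open at 1, half-way at 0, shut at -1); "xyz": the shift along the tool's x, y, z in mm, a list of three; "turn": the turn about the tool's z in degrees. A call has 1 to 20 rows; each row shifts and turns the commanded pose from where the row before left it, along the tool's axes as they then stand; what a row does not reach is not made up. A row lasts 1/12 s, in which the tool goes at most 41.7 mm and 7.16 degrees, less where a joint would pass 70% of its speed; a pose out of reach is approached as far as the arm can. A call with a gripper value outside its range is refused whole. The fingers move at their own pace and stop on an object; "squeeze" is the grip in N (left out, the last holds). Time passes only in rows, so rows that do not move let the fingers close. It gives the time, the measured TCP pose, the force and the opening at its end, in the units of the state.
- arm.sense(): the state, without advancing time (a new reading comes with each control period).
- arm.capture(name): name is "scene" or "top"; returns the picture (480x640x3 uint8, red, green, blue); there is no depth.
- arm.camera_params(name): a dict with "K" (3x3 intrinsics, pixels), "dist" ([k1, k2, p1, p2, k3] as OpenCV has them; the pictures are not rectified), "pose" (4x4, takes a point from camera to world coordinates). Camera axes: x right, y down, z forward; pixel columns grow to the right and rows downward; lengths in m; the calibration is good to about 2 mm. A picture is of the moment at which its call begins. camera_params takes no time and is no camera call.
- arm.close_job(): hands the job in, once; it reports no verdict.
The state is a dict: "time": time; "joints": joint angles; "dq": joint speeds; "joint_torque": joint torques, N m; "position": TCP position; "ee_rot": TCP orientation; "wrist_force": force on the tool from outside, world axes, zero at the start; "wrist_torque": the same for the moment, N m; "grip_width": finger opening in m.
Only numpy, scipy, OpenCV 4.12 (cv2) and the standard library are available. Lean on these libraries where they do the work, as an engineer would, in place of code of your own. Each camera call takes 0.05 s, during which the arm holds its last target.

## Working session

There is one attempt and no reset: what is moved stays moved. The work goes in short steps, Python scripts to look and compute and a tool call to move; the robot and the scene stay as the last step left them, time stands still between calls to the robot, and variables do not carry over. Pictures are saved under pics/ and viewed, and the job is handed in when it is done.

Besides the shell and the picture viewer there is one more tool, called after "Call:" as a command line: name --pt "numbers of a row" for each row, then --argument value for the rest. drive_tool: Moves the arm, as the interface text tells. Its arguments: {"type":"object","properties":{"hand":{"type":"array"},"xyz":{"type":"array"},"turn":{"type":"array"},"squeeze":{"type":"number"}},"required":["hand","xyz","turn"]}

```bash
mkdir -p pics; python3 - <<'E'
from cell import arm
import cv2,numpy as np
s=arm.sense()
for k,v in s.items(): print(k,np.round(v,4))
for n in ("scene","top"):
    im=arm.capture(n); cv2.imwrite(f"pics/{n}0.png",im[:,:,::-1])
    p=arm.camera_params(n); print(n,np.round(p["K"],1),p["dist"],np.round(p["pose"],4))
E
```

```text
time 0.0
joints [ 1.1118  0.4119 -0.0127  1.5971  0.0056  1.1343 -0.0822]
dq [-0.0017 -0.0013  0.0006 -0.0008 -0.0005  0.0003 -0.0007]
joint_torque [-8.00000e-04 -6.00615e+01  6.81900e-01 -2.99402e+01  1.38000e-02
  1.09000e-02 -0.00000e+00]
position [ 0.2379 -0.5774  0.2304]
ee_rot [-3.140e+00  1.000e-04  3.908e-01]
wrist_force [-0.3346 -0.8461 -0.427 ]
wrist_torque [ 0.0595 -0.0048 -0.0302]
grip_width 0.0856
scene [[576.7   0.  320. ]
 [  0.  576.7 240.7]
 [  0.    0.    1. ]] [-0.08059381  0.          0.          0.          0.        ] [[ 0.8135  0.4866 -0.3185  0.9559]
 [ 0.5815 -0.6859  0.4374 -0.5663]
 [-0.0056 -0.5411 -0.841   1.2249]
 [ 0.      0.      0.      1.    ]]
top [[446.6   0.  309.3]
 [  0.  446.6 252.4]
 [  0.    0.    1. ]] [-0.03260187  0.          0.          0.          0.        ] [[ 0.0102 -0.9946  0.1029  0.4147]
 [-0.9996 -0.0073  0.0286  0.0145]
 [-0.0277 -0.1031 -0.9943  1.1086]
 [ 0.      0.      0.      1.    ]]
```

View pics/scene0.png

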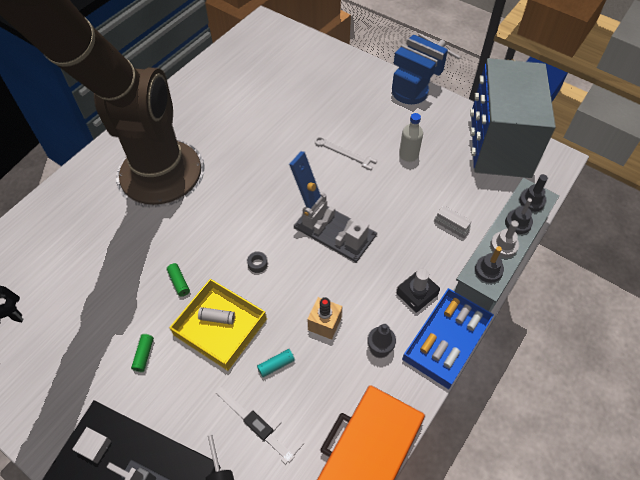

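View pics/top0.png

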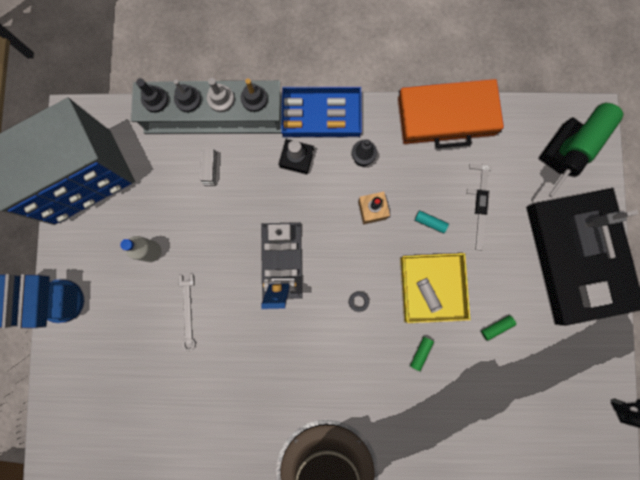

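```bash
cat > h.py <<'E'
import cv2,numpy as np
from cell import arm
def ray(n,uv):
    p=arm.camera_params(n); q=cv2.undistortPoints(np.array(uv,float).reshape(-1,1,2),np.array(p["K"]),np.array(p["dist"]))[:,0]
    T=np.array(p["pose"]); d=np.c_[q,np.ones(len(q))]@T[:3,:3].T
    return T[:3,3],d
def plane(n,uv,z):
    o,d=ray(n,uv); return o+d*((z-o[2])/d[:,2])[:,None]
def proj(n,X):
    p=arm.camera_params(n); T=np.linalg.inv(np.array(p["pose"]))
    return cv2.projectPoints(np.array(X,float).reshape(-1,1,3),cv2.Rodrigues(T[:3,:3])[0],T[:3,3],np.array(p["K"]),np.array(p["dist"]))[0][:,0]
def tri(ua,ub):
    o1,d1=ray("scene",[ua]);o2,d2=ray("top",[ub]);d1=d1[0]/np.linalg.norm(d1[0]);d2=d2[0]/np.linalg.norm(d2[0])
    t=np.linalg.lstsq(np.c_[d1,-d2],o2-o1,rcond=None)[0];a=o1+t[0]*d1;b=o2+t[1]*d2
    return (a+b)/2,np.linalg.norm(a-b)
E
python3 - <<'E'
import cv2
a=cv2.imread("pics/scene0.png");b=cv2.imread("pics/top0.png")
def c(im,x,y,w,h,f,n): cv2.imwrite(n,cv2.resize(im[y:y+h,x:x+w],None,fx=f,fy=f,interpolation=cv2.INTER_CUBIC))
c(a,270,140,130,130,6*0.75,"pics/sj.png") if 0 else c(a,270,140,120,125,4.8,"pics/sj.png")
c(b,235,200,90,115,5,"pics/tj.png")
c(a,160,270,200,110,4,"pics/sb.png"); c(b,350,180,140,150,4,"pics/tb.png")
E
```

```text
(no output)
```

View pics/sj.png

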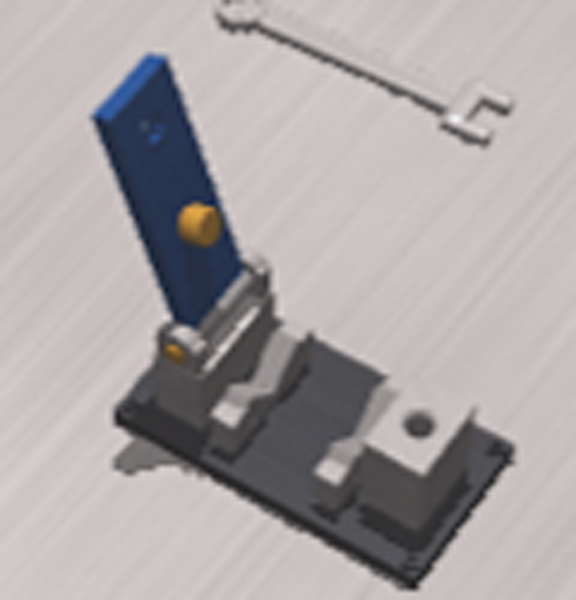

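View pics/tj.png

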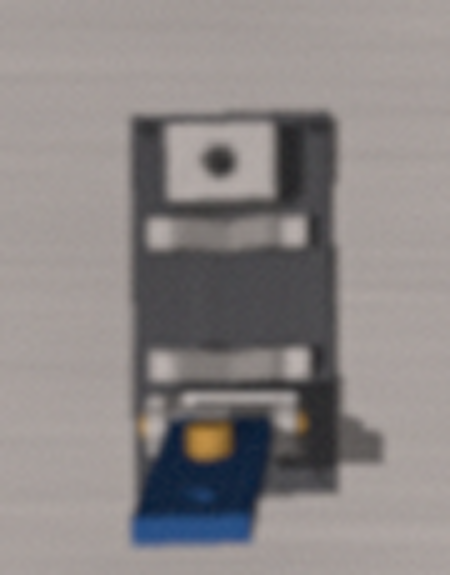

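View pics/sb.png

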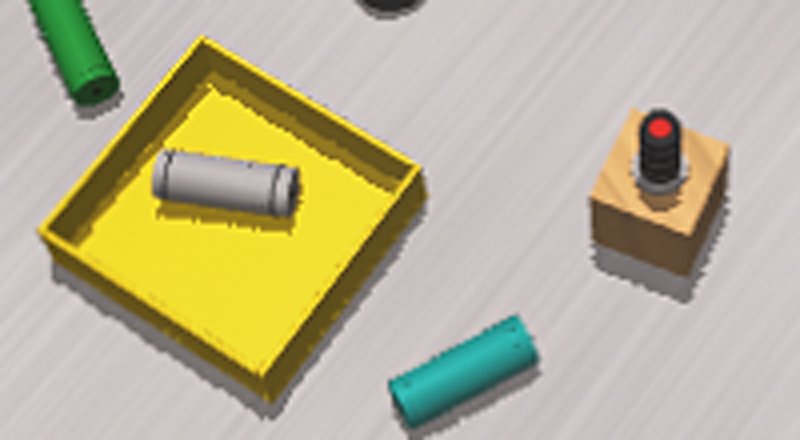

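View pics/tb.png

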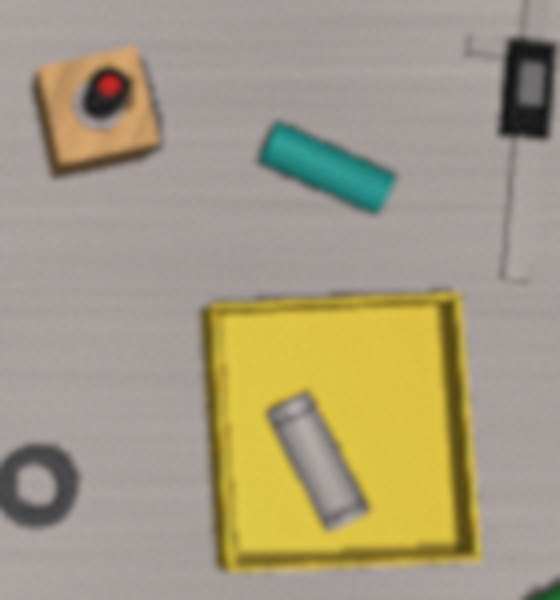

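```bash
cat > m.py <<'E'
from h import *
def cent(mask,roi):
    x,y,w,h=roi; m=np.zeros_like(mask); m[y:y+h,x:x+w]=mask[y:y+h,x:x+w]
    n,l,st,c=cv2.connectedComponentsWithStats(m); k=1+np.argmax(st[1:,4]); mm=(l==k).astype(np.uint8)
    mm=cv2.morphologyEx(mm,cv2.MORPH_CLOSE,np.ones((3,3)))
    ct=max(cv2.findContours(mm,cv2.RETR_EXTERNAL,cv2.CHAIN_APPROX_NONE)[0],key=cv2.contourArea)
    return c[k],st[k],cv2.minAreaRect(ct),ct
E
python3 - <<'E'
from m import *
a=cv2.imread("pics/scene0.png");b=cv2.imread("pics/top0.png")
ha=cv2.cvtColor(a,cv2.COLOR_BGR2HSV);hb=cv2.cvtColor(b,cv2.COLOR_BGR2HSV)
# blank: low saturation
ba=cent((ha[...,1]<90).astype(np.uint8)*255,(193,302,48,26)); bb=cent((hb[...,1]<90).astype(np.uint8)*255,(412,272,35,44))
print("blank",ba[:3],bb[:3])
print(tri(ba[2][0],bb[2][0]), plane("top",[bb[2][0]],.019),plane("scene",[ba[2][0]],.019))
bx=cv2.boxPoints(bb[2]); print(plane("top",bx,.019))
bx=cv2.boxPoints(ba[2]); print(plane("scene",bx,.019))
# red
ra=cent(((ha[...,1]>150)&((ha[...,0]<6)|(ha[...,0]>174))&(ha[...,2]>100)).astype(np.uint8),(310,290,30,40));rb=cent(((hb[...,1]>130)&((hb[...,0]<8)|(hb[...,0]>174))&(hb[...,2]>90)).astype(np.uint8),(365,190,25,25))
print("red",ra[0],ra[1][4],rb[0],rb[1][4],tri(ra[0],rb[0]))
for z in (.136,.135): print(plane("scene",[ra[0]],z),plane("top",[rb[0]],z))
# post hole dark in white top
for z in (.066,): print("hole",plane("scene",[(357.3,228.3)],z),plane("top",[(278.6,232)],z))
print(tri((357.3,228.3),(278.6,232)))
# base plate corners from crop px
tc=np.array([[133,115],[332,113],[338,490]]) ;print("plate top-view",plane("top",(tc+.5)/5-.5+[235,200],.012))
sc=np.array([[413,580],[513,452],[117,408]]);print("plate scene",plane("scene",(sc+.5)/4.8-.5+[270,140],.012))
# bin rim corners
tc=np.array([[203,306],[460,291],[480,562],[222,572]]);print("bin",plane("top",(tc+.5)/4-.5+[350,180],.042))
sc=np.array([[203,38],[420,170],[268,378],[42,232]]);print("bin",plane("scene",(sc+.5)/4-.5+[160,270],.042))
E
```

```text
blank (array([215.8018018, 315.2454955]), array([198, 307,  37,  17, 444], dtype=int32), ((215.8199920654297, 315.2599792480469), (36.48671340942383, 12.445079803466797), 8.13010311126709)) (array([429.09536082, 295.11597938]), array([417, 279,  25,  33, 388], dtype=int32), ((429.10003662109375, 295.20001220703125), (33.541019439697266, 11.627552032470703), 63.43495178222656))
(array([ 0.42457428, -0.24480412,  0.02262322]), np.float64(0.0022728049150636713)) [[ 0.42544502 -0.24487636  0.019     ]] [[ 0.42205823 -0.24454179  0.019     ]]
[[ 0.45514144 -0.2146348   0.019     ]
 [ 0.46795103 -0.23998758  0.019     ]
 [ 0.39591276 -0.27497021  0.019     ]
 [ 0.38325328 -0.24975764  0.019     ]]
[[ 0.39239133 -0.27699942  0.019     ]
 [ 0.37457109 -0.2510375   0.019     ]
 [ 0.45185897 -0.21197637  0.019     ]
 [ 0.46861504 -0.23822328  0.019     ]]
red [324.5 301.5] 20 [376.92307692 200.92307692] 26 (array([ 0.63444478, -0.10903327,  0.11547143]), np.float64(0.002200705480163694))
[[ 0.63963838 -0.11827285  0.136     ]] [[ 0.63069633 -0.10574535  0.136     ]]
[[ 0.63934795 -0.11786138  0.135     ]] [[ 0.63091842 -0.10586903  0.135     ]]
hole [[0.56986501 0.11776114 0.066     ]] [[0.57043124 0.11767249 0.066     ]]
(array([0.57020486, 0.11748475, 0.06669421]), np.float64(0.0003367511106985838))
plate top-view [[0.60194019 0.16696541 0.012     ]
 [0.60346304 0.0675689  0.012     ]
 [0.41682154 0.06237    0.012     ]]
plate scene [[0.6010153  0.06824393 0.012     ]
 [0.60051425 0.16376157 0.012     ]
 [0.41403933 0.06580445 0.012     ]]
bin [[ 0.51761846 -0.17249637  0.042     ]
 [ 0.52775135 -0.32577182  0.042     ]
 [ 0.36754743 -0.33371777  0.042     ]
 [ 0.36039631 -0.18213661  0.042     ]]
bin [[ 0.36022271 -0.18741476  0.042     ]
 [ 0.51740977 -0.18011784  0.042     ]
 [ 0.52766518 -0.32516726  0.042     ]
 [ 0.36853744 -0.33404942  0.042     ]]
```

```bash
python3 - <<'E'
from m import *
a=cv2.imread("pics/scene0.png");b=cv2.imread("pics/top0.png")
def c(im,x,y,w,h,f,n): cv2.imwrite(n,cv2.resize(cv2.convertScaleAbs(im[y:y+h,x:x+w],alpha=1.3),None,fx=f,fy=f,interpolation=cv2.INTER_CUBIC))
c(b,255,215,55,45,12,"pics/t1.png");c(b,255,265,55,50,12,"pics/t2.png");c(a,285,145,60,75,8,"pics/s2.png")
print("pin",plane("scene",[(324.5,301.5)],.112),plane("top",[(376.92,200.92)],.112))
E
```

```text
pin [[ 0.63266794 -0.10839764  0.112     ]] [[ 0.63603352 -0.10870693  0.112     ]]
```

View pics/t1.png

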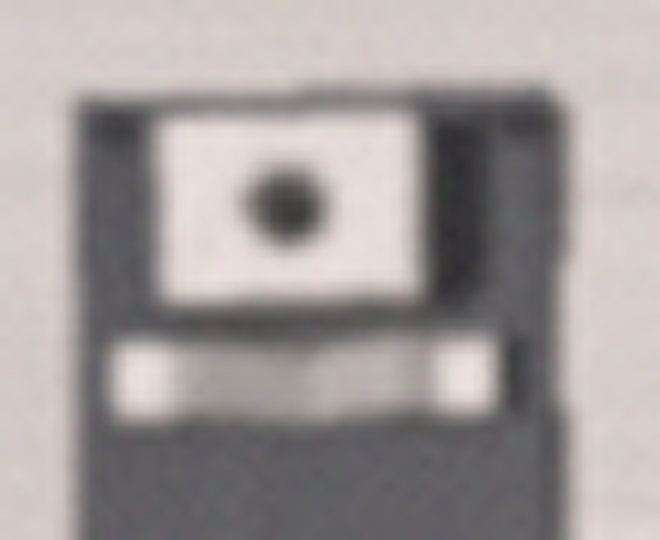

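View pics/t2.png

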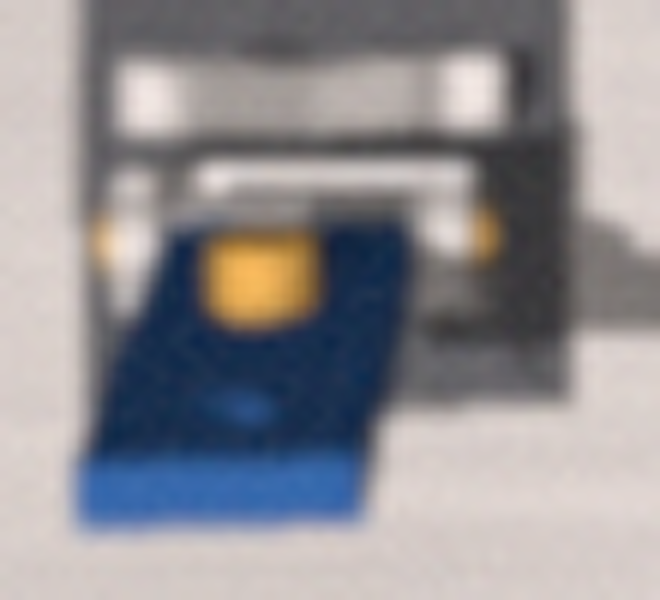

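View pics/s2.png

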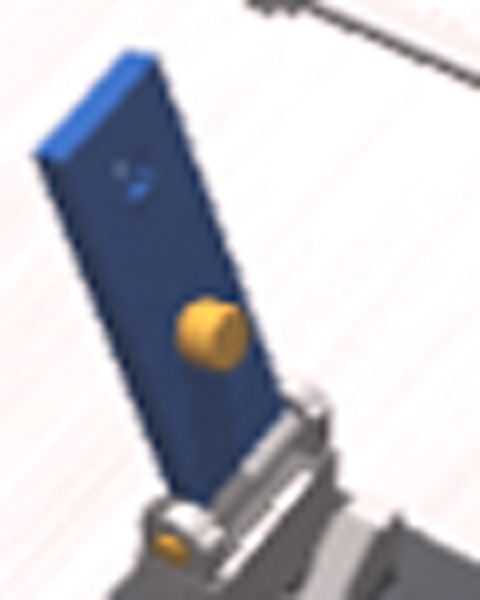

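```bash
python3 - <<'E'
from h import *
f=lambda p,o,k:(np.array(p,float)+.5)/k-.5+np.array(o)
v1=plane("top",[f(p,(255,215),12) for p in [(110,378),(497,375)]],.044);v2=plane("top",[f(p,(255,265),12) for p in [(118,95),(503,92)]],.044)
print(v1,v2,v1.mean(0),v2.mean(0))
d=v2.mean(0)-v1.mean(0);print(d,np.degrees(np.arctan2(-d[1],-d[0])),np.degrees(np.arctan2(*(v1[0]-v1[1])[:2]*[-1,1])),np.degrees(np.arctan2(*(v2[0]-v2[1])[:2]*[-1,1])))
print("nest",(v1+v2).mean(0)/2)
for s,t in [((158,60),(85,458)),((62,165),(368,455)),((38,152),(360,520)),((130,50),(78,522))]:
    print(tri(f(s,(285,145),8),f(t,(255,265),12)))
E
```

```text
[[0.53934853 0.15521354 0.044     ]
 [0.54048853 0.07744809 0.044     ]] [[0.47570366 0.15229474 0.044     ]
 [0.47697675 0.07540924 0.044     ]] [0.53991853 0.11633081 0.044     ] [0.47634021 0.11385199 0.044     ]
[-0.06357832 -0.00247882  0.        ] 2.2327459920918162 0.8398589606695039 0.9486296227904354
nest [0.50812937 0.1150914  0.044     ]
(array([0.40502971, 0.13332936, 0.22021344]), np.float64(0.001240433848907299))
(array([0.405947  , 0.08641232, 0.21957252]), np.float64(0.0014733005231541863))
(array([0.39546364, 0.0880877 , 0.21642818]), np.float64(0.0007338045821827285))
(array([0.39421815, 0.13459825, 0.2163963 ]), np.float64(0.0017950980686676585))
```

Call:
drive_tool --hand '[0.35, 0.35, 0.35, 0.35, 0.35, 0.35, 0.35, 0.35, 0.35, 0.35, 0.35, 0.35, 0.35, 0.35, 0.35, 0.35, 0.35]' --pt "15 -12 0" --pt "25 -20 0" --pt "26 -20 0" --pt "26 -20 0" --pt "26 -20 0" --pt "26 -20 0" --pt "26 -20 0" --pt "26 -20 0" --pt "26 -20 0" --pt "26 -20 0" --pt "26 -20 0" --pt "25 -24 0" --pt "0 0 30" --pt "0 0 30" --pt "0 0 30" --pt "0 0 20" --pt "0 0 0" --turn '[0, 0, 0, 0, 0, 0, 0, 0, 0, 0, 0, 0, -4.1, 0, 0, 0, 0]' --squeeze 60

```text
time: 1.52
position: [0.422, -0.2443, 0.1174]
ee_rot: [-3.136, 0.004, 0.463]
wrist_force: [-0.6, 0.6, -0.2]
grip_width: 0.0578
```

```bash
cat > go.py <<'E'
import sys
from h import *
def rel(x,y,z,yaw):
    s=arm.sense();p=np.array(s["position"]);r=s["ee_rot"];w=r[2]
    R=cv2.Rodrigues(np.array([0,0,w]))[0]@np.diag([1,-1,-1.])
    d=R.T@(np.array([x,y,z])-p)
    t=-(np.degrees(yaw*np.pi/180-w)); t=(t+90)%180-90
    print("t",round(s["time"],2),"pos",np.round(p,4),"rot",np.round(r,3),"F",np.round(s["wrist_force"],1),"w",round(s["grip_width"],4),"j7",round(s["joints"][6],2));print("d mm",np.round(d*1000,1),"turn",round(t,2))
if __name__=="__main__": rel(*map(float,sys.argv[1:5]))
E
python3 go.py .4245 -.2447 .004 26.5
python3 - <<'E'
from h import *
for n in ("scene","top"): cv2.imwrite(f"pics/{n}1.png",arm.capture(n)[:,:,::-1])
a=cv2.imread("pics/scene1.png")[230:400,130:350];cv2.imwrite("pics/s1c.png",cv2.resize(a,None,fx=3.5,fy=3.5))
E
```

```text
t 1.52 pos [ 0.422  -0.2443  0.1174] rot [-3.136  0.004  0.463] F [-0.6  0.6 -0.2] w 0.0578 j7 -0.78
d mm [  2.1   1.4 113.4] turn 0.02
```

View pics/s1c.png

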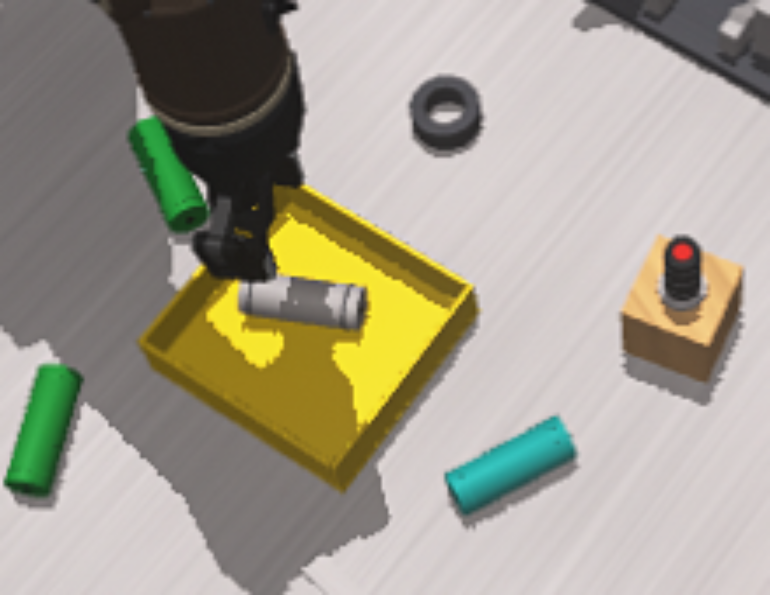

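Call:
drive_tool --hand '[0.35, 0.35, 0.35, 0.35, 0.35, 0.35, 0.35, 0.35, 0.35, -1, -1, -1, -1, -1, -1, -1, -1]' --pt "2 1 20" --pt "0 0 22" --pt "0 0 22" --pt "0 0 20" --pt "0 0 15" --pt "0 0 8" --pt "0 0 4" --pt "0 0 0" --pt "0 0 0" --pt "0 0 0" --pt "0 0 0" --pt "0 0 0" --pt "0 0 0" --pt "0 0 0" --pt "0 0 0" --pt "0 0 0" --pt "0 0 0" --turn '[0, 0, 0, 0, 0, 0, 0, 0, 0, 0, 0, 0, 0, 0, 0, 0, 0]'

```text
time: 3.03
position: [0.4271, -0.2456, 0.0113]
ee_rot: [3.141, -0.0, 0.463]
wrist_force: [-2.6, 1.5, 8.8]
grip_width: 0.0275
```

```bash
python3 go.py .4245 -.2447 .004 26.5
```

```text
t 3.03 pos [ 0.4271 -0.2456  0.0113] rot [ 3.141 -0.     0.463] F [-2.6  1.5  8.8] w 0.0275 j7 -0.84
d mm [-1.9 -2.   7.3] turn 0.0
```

Call:
drive_tool --hand '[0.35, 0.35, 0.35, 0.35, 0.35, 0.35]' --pt "0 0 0" --pt "0 0 0" --pt "0 0 0" --pt "0 0 0" --pt "0 0 0" --pt "0 0 0" --turn '[0, 0, 0, 0, 0, 0]'

```text
time: 3.53
position: [0.4268, -0.2458, 0.0102]
ee_rot: [-3.142, 0.0, 0.462]
wrist_force: [0.6, -0.3, -0.0]
grip_width: 0.0577
```

Call:
drive_tool --hand '[0.35, 0.35, 0.35, -1, -1, -1, -1, -1, -1, -1]' --pt "-2 0 4" --pt "0 0 3" --pt "0 0 0" --pt "0 0 0" --pt "0 0 0" --pt "0 0 0" --pt "0 0 0" --pt "0 0 0" --pt "0 0 0" --pt "0 0 0" --turn '[0, 0, 0, 0, 0, 0, 0, 0, 0, 0]'

```text
time: 4.37
position: [0.4256, -0.247, 0.0039]
ee_rot: [3.141, -0.001, 0.462]
wrist_force: [-0.7, 0.5, 6.8]
grip_width: 0.0282
```

Call:
drive_tool --hand '[-1, -1, -1, -1, -1, -1, -1, -1]' --pt "0 0 0" --pt "0 0 -4" --pt "0 0 -8" --pt "0 0 -15" --pt "0 0 -20" --pt "0 0 -25" --pt "0 0 -25" --pt "0 0 0" --turn '[0, 0, 0, 0, 0, 0, 0, 0]' --squeeze 80

```text
time: 5.03
position: [0.4272, -0.2477, 0.1047]
ee_rot: [3.136, -0.004, 0.462]
wrist_force: [1.0, -1.0, -3.9]
grip_width: 0.0274
```

```bash
python3 go.py .5075 .1153 .15 1.2
python3 - <<'E'
from h import *
for n in ("scene","top"): cv2.imwrite(f"pics/{n}2.png",arm.capture(n)[:,:,::-1])
a=cv2.imread("pics/scene2.png")[230:400,130:350];cv2.imwrite("pics/s2c.png",cv2.resize(a,None,fx=3.5,fy=3.5))
a=cv2.imread("pics/top2.png")[230:350,380:500];cv2.imwrite("pics/t2c.png",cv2.resize(a,None,fx=4,fy=4))
E
```

```text
t 5.03 pos [ 0.4272 -0.2477  0.1047] rot [ 3.136 -0.004  0.462] F [ 1.  -1.  -3.9] w 0.0274 j7 -0.79
d mm [ 233.7 -289.1  -45.3] turn 25.28
```

View pics/s2c.png

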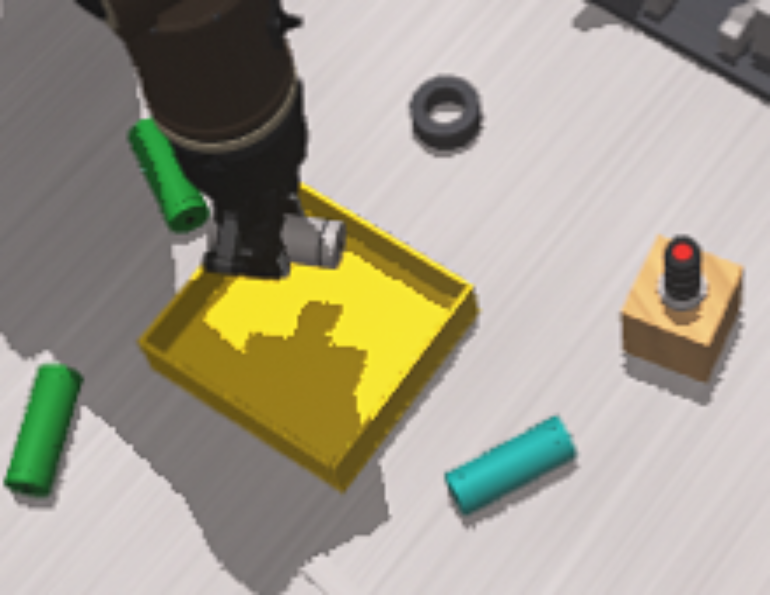

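View pics/t2c.png

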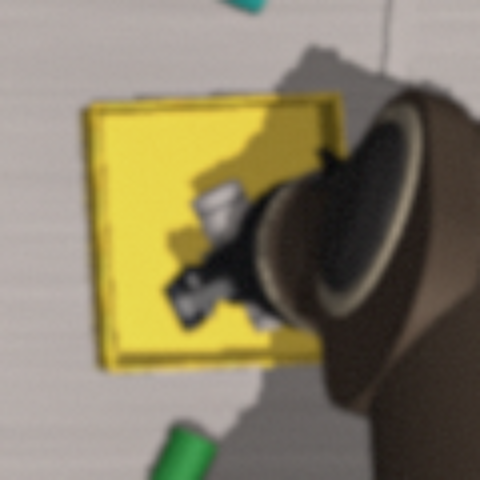

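```bash
python3 - <<'E'
from h import *
e=plane("scene",[(130+336/3.5,230+243/3.5)],.12)[0]; s=arm.sense()
print(e, tri((130+336/3.5,230+243/3.5),(380+215/4,230+195/4)))
d=e-np.array(s["position"]); w=s["ee_rot"][2]; print("along",d[:2]@[np.cos(w),np.sin(w)],"perp",d[:2]@[np.sin(w),-np.cos(w)])
print(proj("scene",[[.4272+.0356+0,-.2477+.0178,.12]]))
E
```

```text
[ 0.45999413 -0.23033876  0.12      ] (array([ 0.4606634 , -0.23102134,  0.12184148]), np.float64(0.00039445732804776877))
along 0.03847168371926026 perp 0.000679501802344301
[[227.12617872 299.96032814]]
```

Call:
drive_tool --hand '[-1, -1, -1, -1, -1, -1, -1, -1, -1, -1, -1, -1, -1, -1, -1, -1, -1, -1, -1, -1]' --pt "0 0 -20" --pt "5 -6 -20" --pt "13 -15 -10" --pt "18 -22 0" --pt "20 -25 0" --pt "20 -25 0" --pt "20 -25 0" --pt "20 -25 0" --pt "20 -25 0" --pt "20 -25 0" --pt "20 -25 0" --pt "20 -25 0" --pt "20 -25 0" --pt "19 -21 0" --pt "0 0 0" --pt "0 0 0" --pt "0 0 0" --pt "0 0 0" --pt "0 0 0" --pt "0 0 0" --turn '[0, 0, 0, 0, 0, 0, 0, 0, 0, 0, 0, 0, 0, 0, 5, 5, 5, 5, 5.3, 0]'

```text
time: 6.8
position: [0.5052, 0.1165, 0.1483]
ee_rot: [3.141, 0.003, 0.017]
wrist_force: [-1.3, -0.1, -4.5]
grip_width: 0.0277
```

```bash
python3 go.py .5085 .1155 .1 1.2
python3 - <<'E'
from h import *
for n in ("scene","top"): cv2.imwrite(f"pics/{n}3.png",arm.capture(n)[:,:,::-1])
a=cv2.imread("pics/scene3.png")[100:280,230:430];cv2.imwrite("pics/s3c.png",cv2.resize(a,None,fx=3.3,fy=3.3))
a=cv2.imread("pics/top3.png")[190:330,220:360];cv2.imwrite("pics/t3c.png",cv2.resize(a,None,fx=4,fy=4))
E
```

```text
t 6.8 pos [0.5052 0.1165 0.1483] rot [3.141e+00 3.000e-03 1.700e-02] F [-1.3 -0.1 -4.5] w 0.0277 j7 -2.0
d mm [ 3.3  1.1 48.3] turn -0.22
```

View pics/s3c.png

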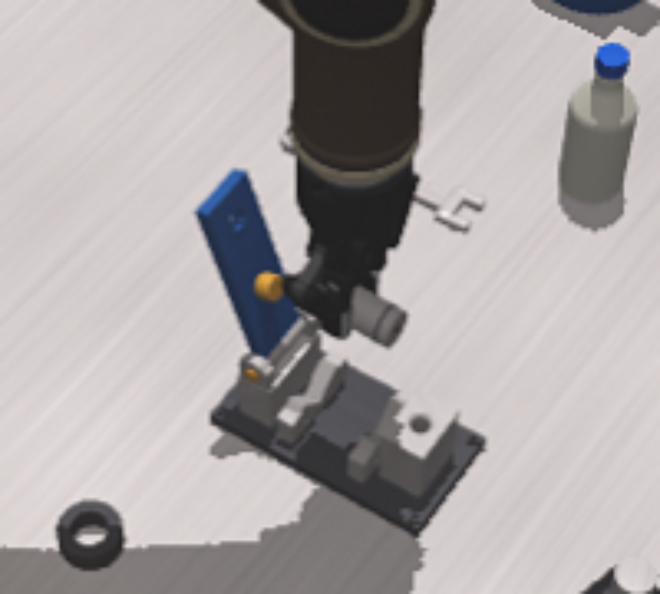

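View pics/t3c.png

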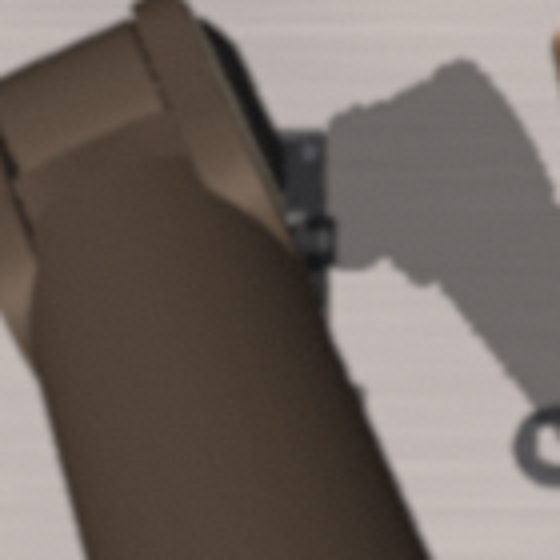

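Call:
drive_tool --hand '[-1, -1, -1, -1, -1, -1, -1, -1, -1, -1]' --pt "3 1 10" --pt "0 0 20" --pt "0 0 22" --pt "0 0 22" --pt "0 0 15" --pt "0 0 10" --pt "0 0 5" --pt "0 0 0" --pt "0 0 0" --pt "0 0 0" --turn '[-0.2, 0, 0, 0, 0, 0, 0, 0, 0, 0]'

```text
time: 7.73
position: [0.5103, 0.1161, 0.0471]
ee_rot: [-3.141, -0.002, 0.025]
wrist_force: [0.9, -0.2, -5.0]
grip_width: 0.0283
```

```bash
python3 go.py .5085 .1155 .03 1.2
python3 - <<'E'
from h import *
cv2.imwrite(f"pics/s4.png",arm.capture("scene")[:,:,::-1])
a=cv2.imread("pics/s4.png")[140:270,270:390];cv2.imwrite("pics/s4c.png",cv2.resize(a,None,fx=4.5,fy=4.5,interpolation=cv2.INTER_CUBIC))
E
```

```text
t 7.73 pos [0.5103 0.1161 0.0471] rot [-3.141e+00 -2.000e-03  2.500e-02] F [ 0.9 -0.2 -5. ] w 0.0283 j7 -2.05
d mm [-1.8  0.5 17.1] turn 0.21
```

View pics/s4c.png

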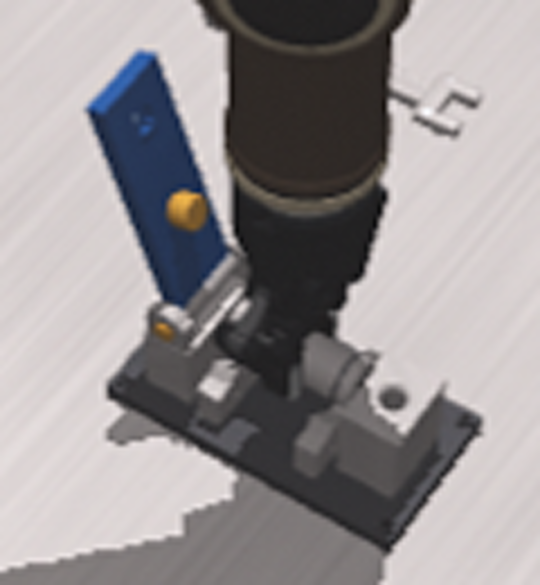

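Call:
drive_tool --hand '[-1, -1, -1, -1, -1, -1, -1]' --pt "-2 0.5 0" --pt "0 0 4" --pt "0 0 4" --pt "0 0 3" --pt "0 0 2" --pt "0 0 2" --pt "0 0 0" --turn '[0, 0, 0, 0, 0, 0, 0]'

```text
time: 8.37
position: [0.5073, 0.1153, 0.0308]
ee_rot: [3.141, 0.001, 0.024]
wrist_force: [-0.6, 0.1, -4.8]
grip_width: 0.0273
```

```bash
python3 go.py .5085 .1155 .03 1.2
```

```text
t 8.37 pos [0.5073 0.1153 0.0308] rot [3.141e+00 1.000e-03 2.400e-02] F [-0.6  0.1 -4.8] w 0.0273 j7 -2.06
d mm [ 1.3 -0.2  0.8] turn 0.2
```

Still in the air, hanging weight unchanged; creep further.

Call:
drive_tool --hand '[-1, -1, -1, -1]' --pt "1 0 1.5" --pt "0 0 1.5" --pt "0 0 1" --pt "0 0 0" --turn '[0, 0, 0, 0]'

```text
time: 8.7
position: [0.5089, 0.1163, 0.0289]
ee_rot: [-3.141, -0.001, 0.025]
wrist_force: [-6.6, 1.0, 14.1]
grip_width: 0.0276
```

Call:
drive_tool --hand '[0.1, 0.1, 0.1, 0.1, 0.1, 0.1, 0.1, 0.1, 0.1, 0.1, 0.1]' --pt "0 0 0" --pt "0 0 0" --pt "0 0 0" --pt "0 0 0" --pt "0 0 -5" --pt "0 0 -15" --pt "0 0 -25" --pt "0 0 -30" --pt "0 0 -30" --pt "0 0 -30" --pt "0 0 0" --turn '[0, 0, 0, 0, 0, 0, 0, 0, 0, 0, 0]'

```text
time: 9.62
position: [0.5116, 0.1164, 0.1683]
ee_rot: [-3.14, -0.009, 0.024]
wrist_force: [1.2, -0.6, 0.7]
grip_width: 0.0469
```

```bash
python3 go.py .33 .1155 .26 1.2
python3 - <<'E'
from h import *
cv2.imwrite(f"pics/s5.png",arm.capture("scene")[:,:,::-1])
a=cv2.imread("pics/s5.png")[140:270,270:390];cv2.imwrite("pics/s5c.png",cv2.resize(a,None,fx=4.5,fy=4.5,interpolation=cv2.INTER_CUBIC))
E
```

```text
t 9.62 pos [0.5116 0.1164 0.1683] rot [-3.14  -0.009  0.024] F [ 1.2 -0.6  0.7] w 0.0469 j7 -1.98
d mm [-181.5   -3.5  -91.7] turn 0.18
```

View pics/s5c.png

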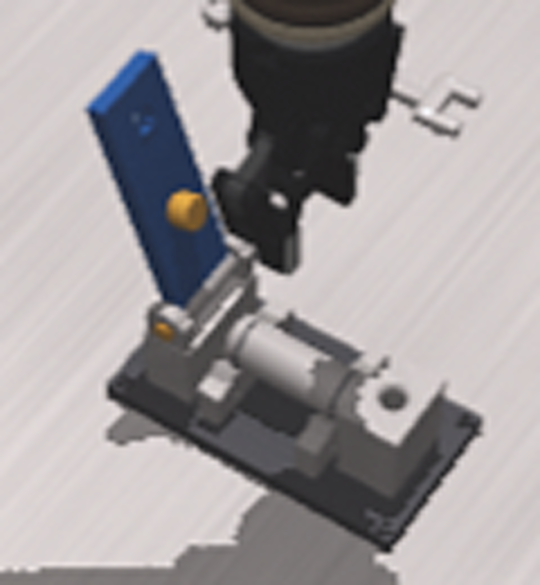

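Call:
drive_tool --hand '[-1, -1, -1, -1, -1, -1, -1, -1, -1, -1, -1]' --pt "0 0 -25" --pt "0 0 -30" --pt "0 0 -30" --pt "0 0 -20" --pt "-20 0 0" --pt "-30 0 0" --pt "-30 0 0" --pt "-30 0 0" --pt "-25 0 0" --pt "-15 0 0" --pt "0 0 0" --turn '[0, 0, 0, 0, 0, 0, 0, 0, 0, 0, 0]'

```text
time: 10.58
position: [0.3555, 0.1113, 0.2666]
ee_rot: [3.14, 0.002, 0.025]
wrist_force: [0.9, 0.1, -0.4]
grip_width: 0.0003
```

```bash
python3 go.py .365 .1145 .19 1.2
python3 - <<'E'
from h import *
for n in ("scene",): cv2.imwrite(f"pics/{n}6.png",arm.capture(n)[:,:,::-1])
a=cv2.imread("pics/scene6.png")[60:280,210:430];cv2.imwrite("pics/s6c.png",cv2.resize(a,None,fx=2.7,fy=2.7))
E
```

```text
t 10.58 pos [0.3555 0.1113 0.2666] rot [3.14e+00 2.00e-03 2.50e-02] F [ 0.9  0.1 -0.4] w 0.0003 j7 -1.95
d mm [ 9.6 -3.  76.6] turn 0.24
```

View pics/s6c.png

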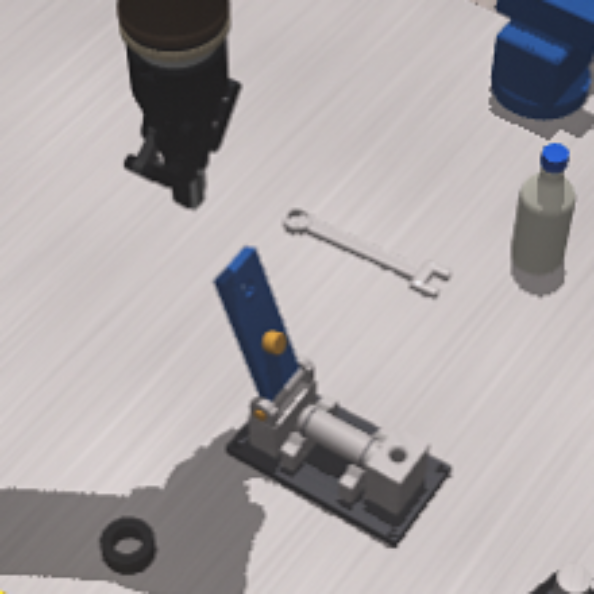

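Call:
drive_tool --hand '[-1, -1, -1, -1, -1, -1, -1, -1, -1, -1, -1, -1, -1, -1, -1]' --pt "0 -2 15" --pt "0 -1 25" --pt "0 0 25" --pt "0 0 11" --pt "10 0 0" --pt "10 0 0" --pt "8 0 0" --pt "8 0 0" --pt "8 0 0" --pt "8 0 0" --pt "8 0 0" --pt "8 0 0" --pt "5 0 0" --pt "0 0 0" --pt "0 0 0" --turn '[0, 0, 0, 0, 0, 0, 0, 0, 0, 0, 0, 0, 0, 0, 0]'

```text
time: 11.88
position: [0.4317, 0.1165, 0.1912]
ee_rot: [-3.142, 0.0, 0.024]
wrist_force: [-0.1, -0.9, -1.8]
grip_width: -0.0003
```

```bash
python3 go.py .4285 .1145 .19 1.2
python3 - <<'E'
from h import *
for n in ("scene",): cv2.imwrite(f"pics/{n}7.png",arm.capture(n)[:,:,::-1])
a=cv2.imread("pics/scene7.png")[60:280,210:430];cv2.imwrite("pics/s7c.png",cv2.resize(a,None,fx=2.7,fy=2.7))
E
```

```text
t 11.88 pos [0.4317 0.1165 0.1912] rot [-3.142  0.     0.024] F [-0.1 -0.9 -1.8] w -0.0003 j7 -1.99
d mm [-3.2  1.9  1.2] turn 0.18
```

View pics/s7c.png

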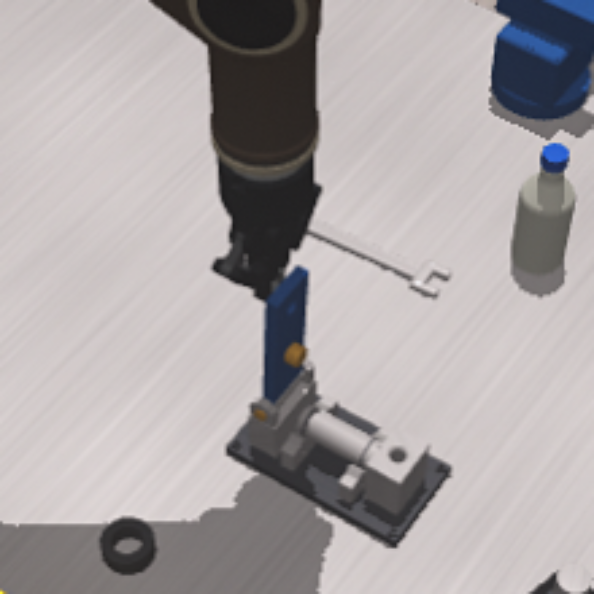

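Call:
drive_tool --hand '[-1, -1, -1, -1, -1, -1, -1, -1, -1, -1, -1, -1, -1, -1]' --pt "8 1 0" --pt "10 0 1" --pt "11 0 1" --pt "8 0 2" --pt "8 0 2.5" --pt "7 0 3" --pt "7 0 3.5" --pt "7 0 4" --pt "7 0 4.5" --pt "6 0 5" --pt "6 0 5.5" --pt "6 0 5.5" --pt "0 0 0" --pt "0 0 0" --turn '[0, 0, 0, 0, 0, 0, 0, 0, 0, 0, 0, 0, 0, 0]'

```text
time: 13.1
position: [0.5223, 0.1177, 0.1532]
ee_rot: [3.141, 0.001, 0.024]
wrist_force: [0.0, -0.8, 0.2]
grip_width: -0.0003
```

```bash
python3 go.py .5224 .1145 .1539 1.2
python3 - <<'E'
from h import *
for n in ("scene",): cv2.imwrite(f"pics/{n}8.png",arm.capture(n)[:,:,::-1])
a=cv2.imread("pics/scene8.png")[60:280,210:430];cv2.imwrite("pics/s8c.png",cv2.resize(a,None,fx=2.7,fy=2.7))
E
```

```text
t 13.1 pos [0.5223 0.1177 0.1532] rot [3.141e+00 1.000e-03 2.400e-02] F [ 0.  -0.8  0.2] w -0.0003 j7 -1.99
d mm [ 0.1  3.2 -0.7] turn 0.19
```

View pics/s8c.png

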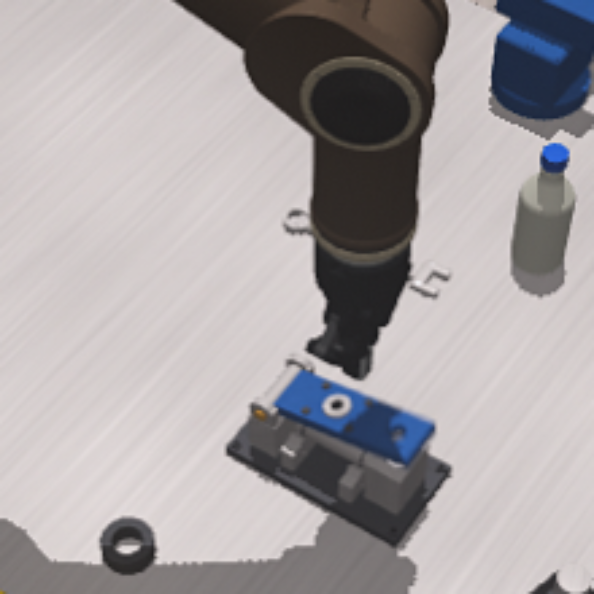

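Call:
drive_tool --hand '[-1, -1, 0.2, 0.2, 0.2, 0.2, 0.2, 0.2, 0.2, 0.2, 0.2, 0.2, 0.2, 0.2]' --pt "0 0 -15" --pt "0 0 -20" --pt "7 14 -15" --pt "12 26 0" --pt "14 30 0" --pt "14 30 0" --pt "14 30 0" --pt "14 30 0" --pt "14 30 0" --pt "12 26 0" --pt "6 13 10" --pt "0 0 15" --pt "0 0 0" --pt "0 0 0" --turn '[0, 0, 0, 0, 0, 0, 0, 0, 0, 0, 0, 0, 0, 0]'

```text
time: 14.32
position: [0.6339, -0.1073, 0.1777]
ee_rot: [-3.14, 0.003, 0.025]
wrist_force: [-0.8, 1.2, 0.6]
grip_width: 0.0511
```

```bash
python3 go.py .6344 -.1086 .073 1.2
python3 - <<'E'
from h import *
for n in ("scene","top"): cv2.imwrite(f"pics/{n}9.png",arm.capture(n)[:,:,::-1])
a=cv2.imread("pics/scene9.png")[140:360,230:450];cv2.imwrite("pics/s9c.png",cv2.resize(a,None,fx=2.7,fy=2.7))
a=cv2.imread("pics/top9.png")[160:330,240:440];cv2.imwrite("pics/t9c.png",cv2.resize(a,None,fx=3.5,fy=3.5,interpolation=cv2.INTER_CUBIC))
E
```

```text
t 14.32 pos [ 0.6339 -0.1073  0.1777] rot [-3.14e+00  3.00e-03  2.50e-02] F [-0.8  1.2  0.6] w 0.0511 j7 -1.55
d mm [  0.5   1.3 104.7] turn 0.25
```

View pics/s9c.png

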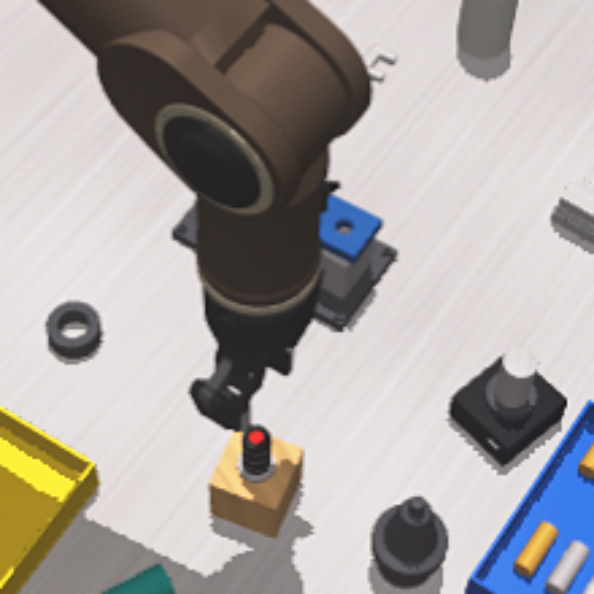

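View pics/t9c.png

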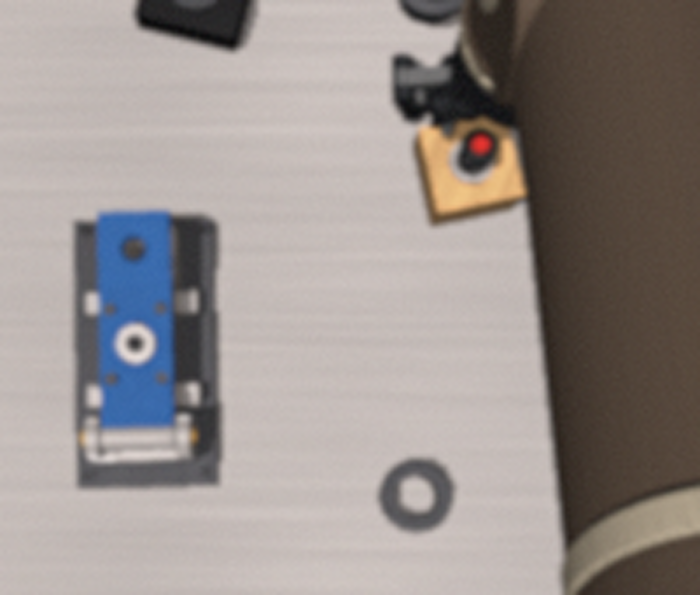

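```bash
python3 - <<'E'
from h import *
f=lambda p,o,k:(np.array(p,float)+.5)/k-.5+np.array(o)
s=f((343.5,226.5),(230,140),2.7);t=f((133,248),(240,160),3.5)
print(s,t,tri(s,t)); 
for z in (.080,.086,.09): print(plane("scene",[s],z),plane("top",[t],z))
E
```

```text
[356.90740741 223.57407407] [277.64285714 230.5       ] (array([0.56968549, 0.11683468, 0.08774139]), np.float64(0.0027349798515945768))
[[0.56617579 0.12038639 0.08      ]] [[0.57186225 0.11858866 0.08      ]]
[[0.56821816 0.11678759 0.086     ]] [[0.57094547 0.11798175 0.086     ]]
[[0.56957975 0.11438838 0.09      ]] [[0.57033428 0.11757714 0.09      ]]
```

Call:
drive_tool --hand '[0.2, 0.2, 0.2, 0.2, 0.2, 0.2, 0.2, 0.2, 0.2]' --pt "0.5 1 15" --pt "0 0 25" --pt "0 0 25" --pt "0 0 20" --pt "0 0 10" --pt "0 0 4" --pt "0 0 0" --pt "0 0 0" --pt "0 0 0" --turn '[0, 0, 0, 0, 0, 0, 0, 0, 0]'

```text
time: 15.17
position: [0.6366, -0.1096, 0.0814]
ee_rot: [3.141, -0.002, 0.024]
wrist_force: [0.1, 0.4, 0.7]
grip_width: 0.051
```

Call:
drive_tool --hand '[0.2, 0.2, 0.2, -1, -1, -1, -1, -1, -1, -1, -1]' --pt "-2 -0.5 4" --pt "0 0 3" --pt "0 0 0" --pt "0 0 0" --pt "0 0 0" --pt "0 0 0" --pt "0 0 0" --pt "0 0 0" --pt "0 0 0" --pt "0 0 0" --pt "0 0 0" --turn '[0, 0, 0, 0, 0, 0, 0, 0, 0, 0, 0]' --squeeze 90

```text
time: 16.08
position: [0.6338, -0.1093, 0.0731]
ee_rot: [3.141, -0.001, 0.024]
wrist_force: [-0.5, -0.6, 5.1]
grip_width: 0.0221
```

```bash
python3 go.py .6344 -.1086 .073 1.2
python3 - <<'E'
from h import *
for n in ("scene","top"): cv2.imwrite(f"pics/{n}10.png",arm.capture(n)[:,:,::-1])
a=cv2.imread("pics/scene10.png")[260:350,270:390];cv2.imwrite("pics/s10c.png",cv2.resize(a,None,fx=5,fy=5,interpolation=cv2.INTER_CUBIC))
E
```

```text
t 16.08 pos [ 0.6338 -0.1093  0.0731] rot [ 3.141e+00 -1.000e-03  2.400e-02] F [-0.5 -0.6  5.1] w 0.0221 j7 -1.58
d mm [ 0.6 -0.7  0.1] turn 0.18
```

View pics/s10c.png

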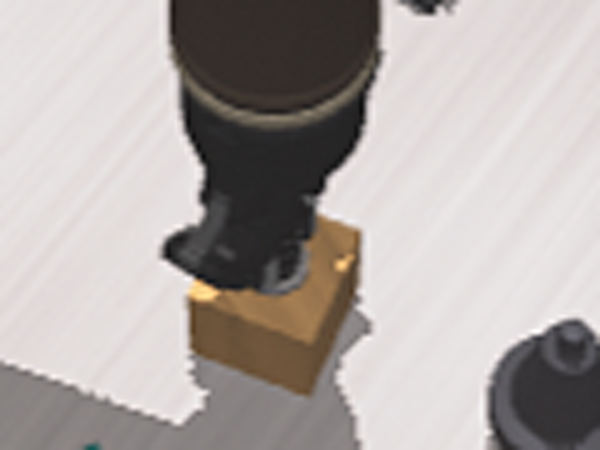

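Call:
drive_tool --hand '[-1, -1, -1, -1, -1, -1, -1, -1, -1, -1, -1, -1, -1, -1, -1, -1, -1, -1]' --pt "0 0 -8" --pt "0 0 -15" --pt "0 0 -20" --pt "0 0 -20" --pt "0 0 -20" --pt "0 0 -15" --pt "0 0 -12" --pt "-4 -14 0" --pt "-6 -25 0" --pt "-7 -28 0" --pt "-7 -28 0" --pt "-7 -28 0" --pt "-7 -28 0" --pt "-7 -28 0" --pt "-7 -24 0" --pt "-5 -18 0" --pt "-2 -6 0" --pt "0 0 0" --turn '[0, 0, 0, 0, 0, 0, 0, 0, 0, 0, 0, 0, 0, 0, 0, 0, 0, 0]'

```text
time: 17.68
position: [0.5673, 0.119, 0.182]
ee_rot: [-3.141, 0.002, 0.028]
wrist_force: [0.1, 0.1, -1.5]
grip_width: 0.0222
```

```bash
python3 go.py .570 .1173 .165 1.2
python3 - <<'E'
from h import *
for n in ("scene","top"): cv2.imwrite(f"pics/{n}11.png",arm.capture(n)[:,:,::-1])
a=cv2.imread("pics/scene11.png")[130:290,280:440];cv2.imwrite("pics/s11c.png",cv2.resize(a,None,fx=3.7,fy=3.7,interpolation=cv2.INTER_CUBIC))
E
```

```text
t 17.68 pos [0.5673 0.119  0.182 ] rot [-3.141e+00  2.000e-03  2.800e-02] F [ 0.1  0.1 -1.5] w 0.0222 j7 -1.95
d mm [ 2.6  1.8 17. ] turn 0.43
```

View pics/s11c.png

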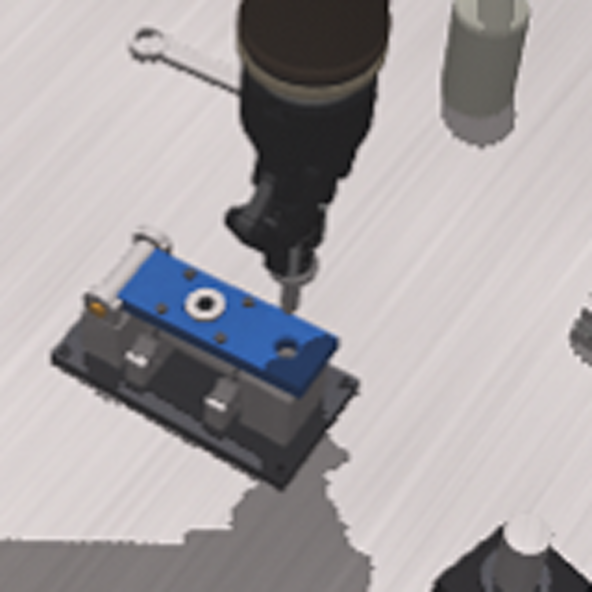

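Call:
drive_tool --hand '[-1, -1, -1, -1, -1, -1]' --pt "2.6 1.8 5" --pt "0 0 8" --pt "0 0 5" --pt "0 0 0" --pt "0 0 0" --pt "0 0 0" --turn '[0, 0, 0, 0, 0, 0]'

```text
time: 18.28
position: [0.5717, 0.1144, 0.1647]
ee_rot: [3.142, 0.0, 0.024]
wrist_force: [0.7, 1.4, -1.4]
grip_width: 0.0222
```

```bash
python3 go.py .570 .1173 .165 1.2
python3 - <<'E'
from h import *
for n in ("scene","top"): cv2.imwrite(f"pics/{n}12.png",arm.capture(n)[:,:,::-1])
a=cv2.imread("pics/scene12.png")[180:250,310:390];cv2.imwrite("pics/s12c.png",cv2.resize(a,None,fx=8,fy=8,interpolation=cv2.INTER_CUBIC))
p=np.array(arm.sense()["position"]);print("tip pred",proj("scene",[p-[0,0,.061]]),"hole pred",proj("scene",[[.570,.1173,.0865]]))
E
```

```text
t 18.28 pos [0.5717 0.1144 0.1647] rot [3.142 0.    0.024] F [ 0.7  1.4 -1.4] w 0.0222 j7 -1.95
d mm [-1.6 -3.  -0.3] turn 0.17
tip pred [[358.04801118 220.61501421]] hole pred [[357.65656293 223.66721288]]
```

View pics/s12c.png

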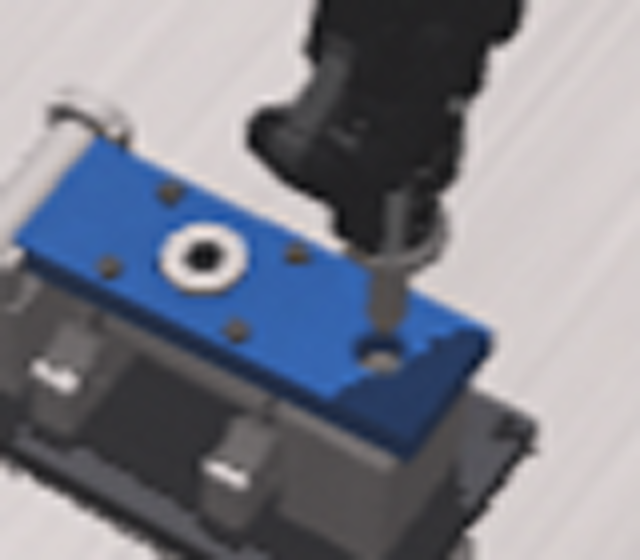

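Call:
drive_tool --hand '[-1, -1, -1]' --pt "0 0 0" --pt "0 0 0" --pt "0 0 0" --turn '[0, 0, 0]'

```text
time: 18.63
position: [0.5717, 0.1146, 0.165]
ee_rot: [-3.142, -0.0, 0.024]
wrist_force: [0.2, -0.0, -1.2]
grip_width: 0.0221
```

Call:
drive_tool --hand '[-1, -1, -1, -1, -1, -1]' --pt "-1.6 -2.8 0" --pt "0 0 0" --pt "0 0 3" --pt "0 0 3" --pt "0 0 0" --pt "0 0 0" --turn '[0, 0, 0, 0, 0, 0]'

```text
time: 19.13
position: [0.5698, 0.1172, 0.1584]
ee_rot: [3.141, 0.001, 0.024]
wrist_force: [0.5, 0.7, -0.2]
grip_width: 0.0222
```

```bash
python3 go.py .570 .1173 .159 1.2
python3 - <<'E'
from h import *
for n in ("scene","top"): cv2.imwrite(f"pics/{n}13.png",arm.capture(n)[:,:,::-1])
a=cv2.imread("pics/scene13.png")[180:250,310:390];cv2.imwrite("pics/s13c.png",cv2.resize(a,None,fx=8,fy=8,interpolation=cv2.INTER_CUBIC))
p=np.array(arm.sense()["position"]);print("tip pred",proj("scene",[p-[0,0,.061]]),"hole pred",proj("scene",[[.570,.1173,.0865]]))
E
```

```text
t 19.13 pos [0.5698 0.1172 0.1584] rot [3.141e+00 1.000e-03 2.400e-02] F [ 0.5  0.7 -0.2] w 0.0222 j7 -1.96
d mm [ 0.2 -0.1 -0.6] turn 0.19
tip pred [[357.88420471 221.00139168]] hole pred [[357.65656293 223.66721288]]
```

View pics/s13c.png

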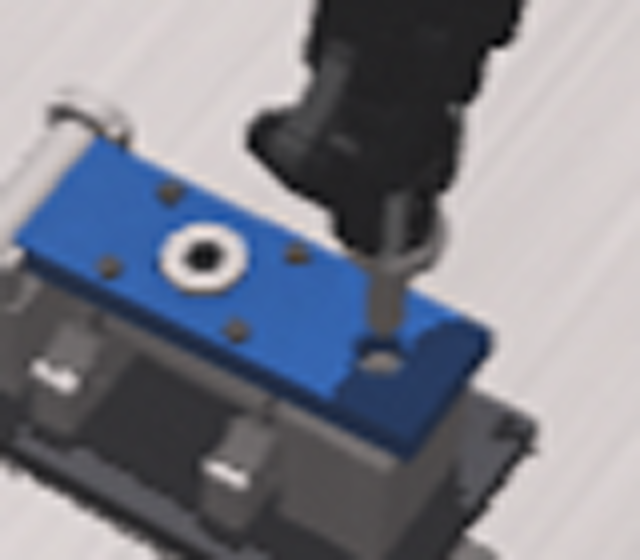

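Call:
drive_tool --hand '[-1, -1, -1, -1, -1, -1]' --pt "0 0 5" --pt "0 0 5" --pt "0 0 5" --pt "0 0 4" --pt "0 0 0" --pt "0 0 0" --turn '[0, 0, 0, 0, 0, 0]'

```text
time: 19.73
position: [0.5697, 0.1173, 0.1393]
ee_rot: [3.141, 0.001, 0.024]
wrist_force: [-0.8, 0.9, -1.4]
grip_width: 0.022
```

```bash
python3 go.py .570 .1173 .14 1.2
python3 - <<'E'
from h import *
for n in ("scene","top"): cv2.imwrite(f"pics/{n}14.png",arm.capture(n)[:,:,::-1])
a=cv2.imread("pics/scene14.png")[180:250,310:390];cv2.imwrite("pics/s14c.png",cv2.resize(a,None,fx=8,fy=8,interpolation=cv2.INTER_CUBIC))
E
```

```text
t 19.73 pos [0.5697 0.1173 0.1393] rot [3.141e+00 1.000e-03 2.400e-02] F [-0.8  0.9 -1.4] w 0.022 j7 -1.97
d mm [ 0.3 -0.  -0.7] turn 0.2
```

View pics/s14c.png

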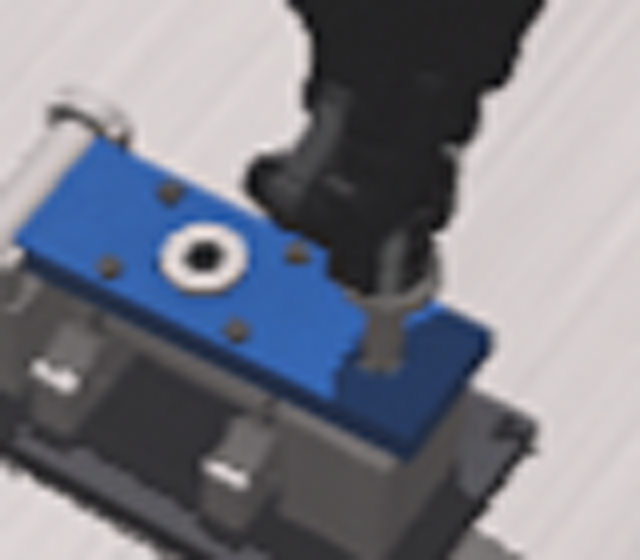

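Call:
drive_tool --hand '[-1, -1, -1, -1, -1, -1]' --pt "0 0 5" --pt "0 0 5" --pt "0 0 5" --pt "0 0 5" --pt "0 0 0" --pt "0 0 0" --turn '[0, 0, 0, 0, 0, 0]'

```text
time: 20.33
position: [0.5698, 0.1172, 0.1192]
ee_rot: [3.141, 0.001, 0.024]
wrist_force: [0.7, 1.0, -1.5]
grip_width: 0.0221
```

Call:
drive_tool --hand '[-1, -1, -1, -1, -1, -1]' --pt "0 0 5" --pt "0 0 5" --pt "0 0 5" --pt "0 0 4" --pt "0 0 0" --pt "0 0 0" --turn '[0, 0, 0, 0, 0, 0]'

```text
time: 20.83
position: [0.5698, 0.1172, 0.1003]
ee_rot: [3.141, 0.001, 0.024]
wrist_force: [-0.4, -0.4, -1.2]
grip_width: 0.0222
```

Call:
drive_tool --hand '[-1, -1, -1, -1, -1]' --pt "0 0 2" --pt "0 0 2" --pt "0 0 2" --pt "0 0 0" --pt "0 0 0" --turn '[0, 0, 0, 0, 0]'

```text
time: 21.25
position: [0.5703, 0.1174, 0.095]
ee_rot: [-3.141, -0.001, 0.024]
wrist_force: [0.2, -0.2, 1.5]
grip_width: 0.0224
```

Call:
drive_tool --hand '[-1, -1, -1, -1, -1]' --pt "0 0 1.5" --pt "0 0 1.5" --pt "0 0 1" --pt "0 0 0" --pt "0 0 0" --turn '[0, 0, 0, 0, 0]'

```text
time: 21.67
position: [0.5705, 0.1175, 0.0914]
ee_rot: [-3.141, -0.001, 0.024]
wrist_force: [-1.1, -0.6, 6.7]
grip_width: 0.0219
```

Call:
drive_tool --hand '[-1, -1, -1, -1]' --pt "0 0 1" --pt "0 0 1" --pt "0 0 0" --pt "0 0 0" --turn '[0, 0, 0, 0]'

```text
time: 22.0
position: [0.5707, 0.1176, 0.0909]
ee_rot: [-3.142, -0.002, 0.024]
wrist_force: [-5.4, -0.9, 18.7]
grip_width: 0.0219
```

Call:
drive_tool --hand '[-1, -1, -1, -1, -1, -1, -1, -1]' --pt "0 0 0.3" --pt "0 0 0" --pt "0 0 0" --pt "0 0 0" --pt "0 0 0" --pt "0 0 0" --pt "0 0 0" --pt "0 0 0" --turn '[0, 0, 0, 0, 0, 0, 0, 0]'

```text
time: 22.67
position: [0.5707, 0.1176, 0.0909]
ee_rot: [-3.142, -0.002, 0.024]
wrist_force: [-5.5, -0.6, 21.8]
grip_width: 0.0225
```

```bash
python3 - <<'E'
from h import *
for n in ("scene","top"): cv2.imwrite(f"pics/{n}15.png",arm.capture(n)[:,:,::-1])
a=cv2.imread("pics/scene15.png")[170:270,285:395];cv2.imwrite("pics/s15c.png",cv2.resize(a,None,fx=6,fy=6,interpolation=cv2.INTER_CUBIC))
E
```

```text
(no output)
```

View pics/s15c.png

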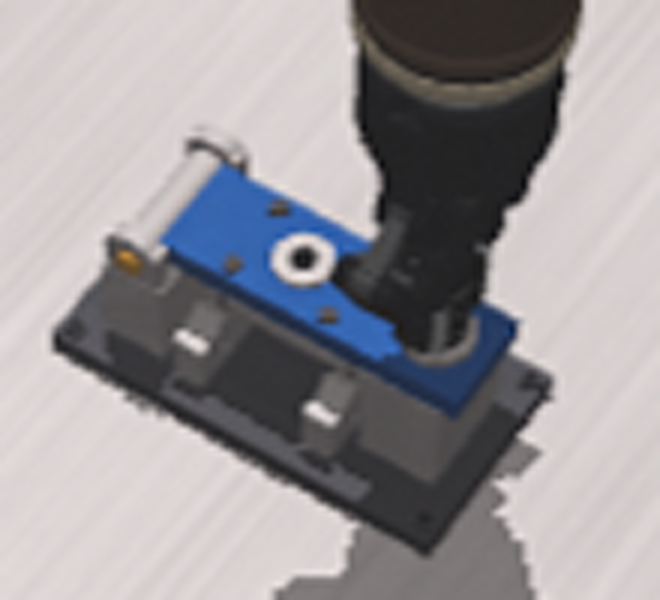

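View pics/scene15.png

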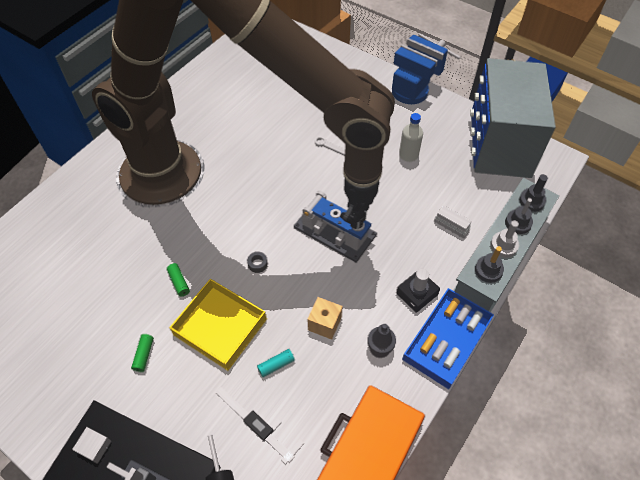

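```bash
python3 -c "
from cell import arm
s=arm.sense();print(s['time'],s['position'],s['wrist_force']);print(arm.close_job())"
```

```text
22.7667 [0.57067661 0.11755051 0.09091845] [-6.82910264 -0.50477416 20.65816072]
the job is handed in; nothing more can be done
None
```

The job is done and handed in at 22.8 s. The steel blank lies in the two V-blocks under the shut blue leaf, and the arm is still holding the locating pin down.

- **Blank:** my first grasp pressed on it above its centre, so I opened, went about 6 mm lower and gripped again. After release the picture showed it seated between the hinge block and the post.
- **Leaf:** I pushed it past upright from behind and it sank most of the way by itself.
- **Pin:** it went into the hole without side contact.
- **Last checks:**
  - The tool stopped at 90.9 mm, against about 91.1 mm calculated for the leaf fully shut. It stayed there while the push rose from 7 to about 20 N, so the leaf is on its stop. About 8 to 9 N is needed.
  - The pin's collar looks flat on the leaf, and the other things on the bench look unmoved.
  - A small sideways force of 5 to 7 N remains on the wrist, with no movement.

None of the last checks failed or disagreed. The blank itself is hidden under the leaf in the final picture, so its seating was not seen again after the leaf was shut.

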